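# Load a bar into a sloping drilling jig against its hidden stop and clamp it

## Robot

A 7-joint arm with a two-finger parallel gripper is mounted at the origin on the work surface; the furniture and walls round the work are solid. World frame = base frame: x ahead of the robot, y to its left, z up, the work surface at z = 0. Lengths are in m, angles in rad, forces in N, time in s.
With the tool pointing down it reaches from about 0.425 to 0.875 m from the base axis. Payload 9.9 kg.
Tool frame: the origin (TCP) lies midway between the tips of the shut fingers; the grasp point (between the pads) lies 19 mm behind it (bot.grip_point_offset is the distance from the TCP to the grasp point, in m); z points along the fingers, y is the line along which they close (so a half turn about z gives the same grasp; the last joint's range is limited). The gripper opens to 85 mm and grips with 20 to 120 N. Pads are 22 mm wide; open, the fingers measure 114 mm over their backs; the gripper's body (76 mm by 85 mm) begins 54 mm behind the grasp point. The pads swing forward as they close: fully open they stand 13 mm farther back than shut.
Start: joints at [1.191, 0.576, 0.025, 1.437, -0.015, 1.129, -0.057], TCP at [0.197, -0.646, 0.231] pointing down, gripper open.
Joint ranges: [-2.76, 2.76], [-0.34, 2.15], [-1.52, 1.57], [0.19, 2.46], [-1.09, 4.23], [0.17, 1.99], [-2.82, 2.82]. Speed limits (rad/s): [2.22, 2.22, 3.01, 3.01, 3.14, 3.14, 3.14].

## Interface

Orientations are given as a unit quaternion [x, y, z, w].
In Python, from rig import bot gives the robot as it stands. The module is installed in compiled form; this text tells all that it offers.
- The arm moves only by the tool step_arm, never from a script. Its argument "targets" is a list that holds one entry, the list of rows, each a list of 4 numbers: the shift along the tool's x, y, z in cm, then the turn about the tool's z in degrees. A call has 1 to 12 rows; each row is the pose to reach, as a shift and turn from the pose commanded when the call began, along the tool's axes at that moment; what a row does not reach only later rows make up. A row lasts 1/8 s, in which the tool goes at most 62.5 mm and 10.7 degrees, less where a joint would pass 70% of its speed; a pose out of reach is approached as far as the arm can. A call with a gripper value outside its range is refused whole. "grip" is the opening, from -1 (shut) to 1 (fully open), set as the call begins (left out, the last holds). The fingers move at their own pace and stop on an object; "force" is the grip in N (left out, the last holds). Time passes only in rows, so rows that repeat a pose let the fingers close. It gives the time, the measured TCP pose, the force, the opening and the grip force at its end, in the units of the state.
- bot.get_state(): the state, without advancing time (a new reading comes with each control period).
- bot.grab_frame(name): name is "scene" or "side" or "wrist"; returns the picture (420x560x3 uint8, blue, green, red); there is no depth.
- bot.camera_model(name): a dict with "mtx" (3x3 intrinsics, pixels), "rvec" (rotation vector, rad) and "tvec" (3), from world to camera coordinates, as OpenCV has them. Camera axes: x right, y down, z forward; pixel columns grow to the right and rows downward; lengths in m; the calibration is good to about 2 mm. The wrist camera is an equidistant fisheye: a pixel r from the principal point sees the ray r / f radians off the axis. A picture is of the moment at which its call begins: read the wrist's pose just before it. camera_model takes no time and is no camera call; for the wrist camera it gives the pose at the moment of the call.
- bot.hand_in(): hands the job in; it is judged then, once.
The state is a dict: "clock": time; "joints": joint angles; "qvel": joint speeds; "effort": joint torques, N m; "tool_pos": TCP position; "tcp_rot": TCP orientation; "ft_force": force on the tool from outside, world axes, zero at the start; "torque": the same for the moment, N m; "opening": opening from 0.0 (shut) to 1.0 (fully open); "finger_force": force on a finger pad.
Only numpy, scipy, OpenCV 4.12 (cv2) and the standard library are available. Lean on these libraries where they do the work, as an engineer would, in place of code of your own. Each camera call takes 0.05 s, during which the arm holds its last target. There are 200 camera calls.

## Task

Load the flat aluminium bar lengthwise into the slot of the sloping drilling jig and push it up the slot until you feel it come fully home against the stop hidden inside. Leave it there, then swing the jig's clamp arm across the bar as far as it goes. Do not move the tape roll, the oil bottle or the angle clip.

Things in the scene. Friction and masses are not known exactly. Their poses are not given: they have to be found in the camera images.
- bar_center (a point): Centre of the loose work bar: a plain aluminium flat bar, 150 mm long, 20 mm wide, 10 mm thick, about 0.1 kg, lying flat on the bench (its centre then 5 mm up). x runs along its length, y across its width, z through its thickness. Both ends are alike; either may go in first.
- slot_mouth (a point): Centre of the blind slot's mouth, 0.134 m above the bench and 5 mm above the slot floor (where the bar's centre line runs). x points into the slot, away from the robot and 27 degrees upward; y left; z square to the slope. Slot 23 mm wide, 12.5 mm high, with an 11 mm flared lead-in at sides and top; hood 40 mm wide, 86 mm long, its top 15.5 mm above this point along z.
- rail_end (a point): Middle of the top face of the rail at its lower end (axes as slot_mouth). The steel rail carries the slot floor on 95 mm down the slope from the mouth; it is 10 mm wide, 14 mm deep, black rubber on top, narrower than the bar, so fingers may reach down on both sides of it; one 10 mm wide post holds it up. The bar rests on it without sliding down.
- jig: Sloping drilling jig, fixed to the bench: grey base plate 190 x 130 x 12 mm, posts, sloping steel hood. Origin on the bench straight below the slot mouth; z up; x horizontal in the slot's direction.
- stop_face (a point): Centre of the face of the hidden stop, a block inside the slot that cannot be seen; it is set 40 to 60 mm inside the mouth, differently each time, and does not yield; a bar that meets it briskly can spring back about 2 mm, so press again slowly. Axes as slot_mouth. A bar that is home has its centre 75 mm from this point, down the slope, so 90 to 110 mm of it stays outside.
- clamp (a joint): Angle of the swing clamp arm on the jig, rad: 0 = open, arm pointing up the slope beside the hood; 1.57 = fully closed at its end stop, arm lying across the bar. Seen from above it closes clockwise. It stays where it is left; turning it takes about 1 to 2 N at the peg. The arm passes 2.5 mm above the bar.
- clamp_peg (a point): Middle of the upright black round peg on the free end of the clamp arm, by which the arm is swung: 14 mm in diameter, standing square to the slope 32 mm above the arm (16 mm above and below this point). It circles clamp_pivot at a radius of 60 mm.
- clamp_pivot (a point): Point on the clamp's axis of rotation at the height of the peg's middle; 20 mm down the slope from the mouth, 48 mm to its left and 31.5 mm above it square to the slope. Axes as slot_mouth; the rotation axis is z.
- green_tape: Bystander: roll of green tape lying flat, 80 mm across, 18 mm high; origin at the centre of its underside.
- oil_bottle: Bystander: white plastic oil bottle with red nozzle, standing, 52 mm across, 140 mm high; origin at the centre of its underside.
- angle_0: Bystander: loose drilled aluminium angle clip, 75 x 25 x 20 mm; origin at the centre of its underside.
Things that resemble listed ones, but are neither listed nor needed, are in the scene too. Leave any purple look-alike of the part that bears bar_center alone.

How it is judged:
On the way, in this order (a step that is already met when the one before it is completed fails the run):
1. the bar lies in the slot, home against the hidden stop (x of bar_center in the frame of stop_face between -0.078 and -0.07 m and y of bar_center in the frame of stop_face between -0.004 and 0.004 m and z of bar_center in the frame of stop_face between -0.005 and 0.005 m and angle between the x axis of bar_center and the x axis of stop_face, either way round below 0.06 rad), for 0.2 s.
2. the clamp arm is swung across the bar (value of joint clamp above 1.45 rad), for 0.1 s.
At the end, for the whole second after the job is handed in: The bar lies straight in the slot on its rail with its inner end within 3 mm of the hidden stop, and at rest; the clamp arm is closed across it (joint above 1.45 rad of 1.57); nothing is held (all of step 1 and value of joint clamp above 1.45 rad and linear speed of bar below 0.01 m/s and contact force between the fingers and bar below 0.1 N); the robot touches nothing.
It fails at once if green tape moved by more than 25 mm (distance of green_tape from where it was at the start of the episode above 0.025 m).
It fails at once if oil bottle moved by more than 25 mm (distance of oil_bottle from where it was at the start of the episode above 0.025 m).
It fails at once if angle moved by more than 25 mm (distance of angle_0 from where it was at the start of the episode above 0.025 m).
It also fails if it takes over 54 s, if anything falls off the work surface, if the arm or the gripper's body presses on something with over 40 N, if the wrist force passes 120 N, or if a joint passes its speed limit or range.

## Working session

There is one attempt and no reset: what is moved stays moved. The work goes in short steps, Python scripts to look and compute and a tool call to move; the robot and the scene stay as the last step left them, time stands still between calls to the robot, and variables do not carry over. Pictures are saved under pics/ and viewed, at most 10 in all, crops included, and the job is handed in when it is done.

Besides the shell and the picture viewer there is one more tool, called after "Emit:" as name(argument=value, ...) on one line, values as JSON. step_arm: Moves the arm, as the interface text tells. Its arguments: {"type":"object","properties":{"targets":{"type":"array","items":{"type":"array","items":{"type":"array","items":{"type":"number"}}}},"grip":{"type":"number"},"force":{"type":"number"}},"required":["targets"]}

```bash
mkdir -p pics
python3 - <<'E'
from rig import bot
import cv2
for n in("scene","side"):
    cv2.imwrite(f"pics/{n}0.png",bot.grab_frame(n))
    m=bot.camera_model(n);R=cv2.Rodrigues(m["rvec"])[0];print(n,m["mtx"].tolist(),(-R.T@m["tvec"].reshape(3)).round(3),R[2].round(2))
s=bot.get_state();print(s["clock"],s["tool_pos"],s["tcp_rot"],bot.grip_point_offset)
E
```

```text
scene [[518.1434179583134, 0.0, 275.1228436330399], [0.0, 518.1434179583134, 206.39459634116795], [0.0, 0.0, 1.0]] [-0.252  0.466  1.027] [ 0.6  -0.39 -0.69]
side [[420.0365437217373, 0.0, 274.26142968793926], [0.0, 420.0365437217373, 205.17166437089017], [0.0, 0.0, 1.0]] [0.105 0.829 0.736] [ 0.4  -0.76 -0.52]
0.1 [ 0.19663952 -0.64528644  0.23051718] [ 9.89082995e-01  1.47357519e-01 -1.49256549e-04 -7.53601453e-04] 0.0187
```

View pics/scene0.png

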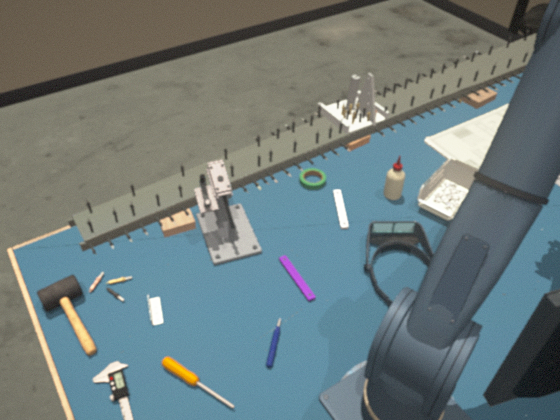

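View pics/side0.png

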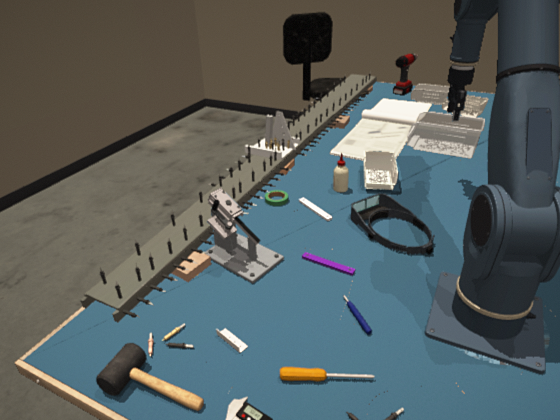

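Candidates for the bar: the light bar at scene (341,208), the purple look-alike at (297,278), which I exclude, and the short drilled angle clip at (155,310), also excluded. The light bar fits the description, so I'll check it in a close crop. The jig is at about (225,215).

```bash
cat > h.py <<'E'
from rig import bot
import cv2,numpy as np
from scipy.spatial.transform import Rotation as Ro
def ray(n,uv,m=None):
    m=m or bot.camera_model(n);R=cv2.Rodrigues(np.array(m["rvec"]))[0];K=np.array(m["mtx"])
    x=(uv[0]-K[0,2])/K[0,0];y=(uv[1]-K[1,2])/K[1,1]
    if n=="wrist":
        r=np.hypot(x,y);d=np.array([x/r*np.sin(r),y/r*np.sin(r),np.cos(r)]) if r>0 else np.array([0,0,1.])
    else: d=np.array([x,y,1.]);d/=np.linalg.norm(d)
    return -R.T@np.array(m["tvec"]).reshape(3),R.T@d
def plane(n,uv,z,m=None):
    c,d=ray(n,uv,m);return c+d*(z-c[2])/d[2]
def proj(n,P,m=None):
    m=m or bot.camera_model(n);R=cv2.Rodrigues(np.array(m["rvec"]))[0];K=np.array(m["mtx"])
    p=(R@np.atleast_2d(P).T).T+np.array(m["tvec"]).reshape(3)
    if n=="wrist":
        r=np.hypot(p[:,0],p[:,1]);th=np.arctan2(r,p[:,2]);q=p[:,:2]/r[:,None]*th[:,None]
    else: q=p[:,:2]/p[:,2:]
    return q*K[[0,1],[0,1]]+K[:2,2]
E
python3 - <<'E'
from h import *
a=cv2.imread("pics/scene0.png");b=cv2.imread("pics/side0.png")
A=cv2.resize(a[145:270,180:360],None,fx=4.4,fy=4.4,interpolation=cv2.INTER_CUBIC)
cv2.imwrite("pics/c1.png",A[:600])
B=cv2.resize(b[175:295,190:340],None,fx=5,fy=5,interpolation=cv2.INTER_CUBIC);cv2.imwrite("pics/c2.png",B)
m=(a.min(2)>150).astype(np.uint8)
for im,n,(u,v) in((a,"scene",(341,208)),(b,"side",(315,208))):
    m=(im.min(2)>140).astype(np.uint8);k,l=cv2.connectedComponents(m)
    lab=l[v,u];c=np.argwhere(l==lab)[:,::-1].astype(np.float32)
    W=np.array([plane(n,p,0.01)[:2] for p in c],np.float32)
    print(n,lab,len(c),cv2.minAreaRect(W*1000))
for n,uv in(("scene",(313,179)),("scene",(395,200)),("scene",(155,310))):print(plane(n,uv,0.005).round(3))
E
```

```text
scene 39 369 ((532.3404541015625, -267.0673522949219), (26.909435272216797, 158.9784393310547), 60.66507339477539)
side 59 195 ((534.0184936523438, -269.3084411621094), (25.106351852416992, 155.2684326171875), 60.90119552612305)
[ 0.679 -0.277  0.005]
[ 0.477 -0.425  0.005]
[0.492 0.313 0.005]
```

View pics/c1.png

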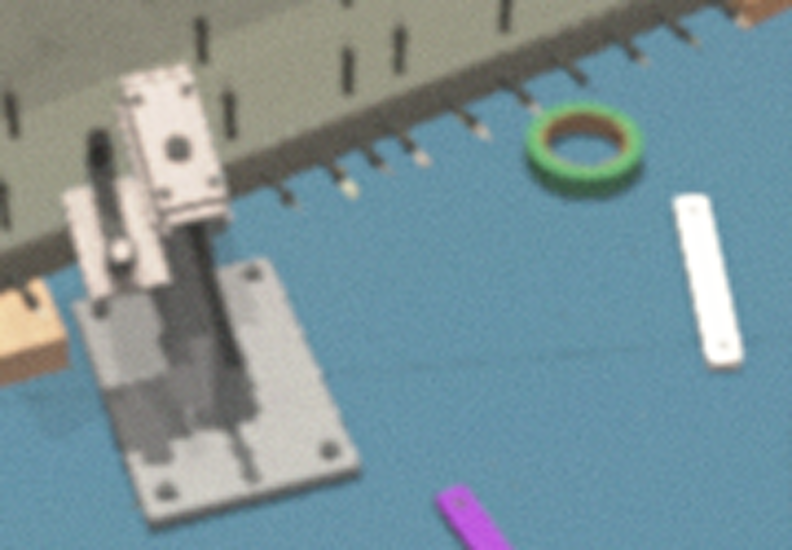

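View pics/c2.png

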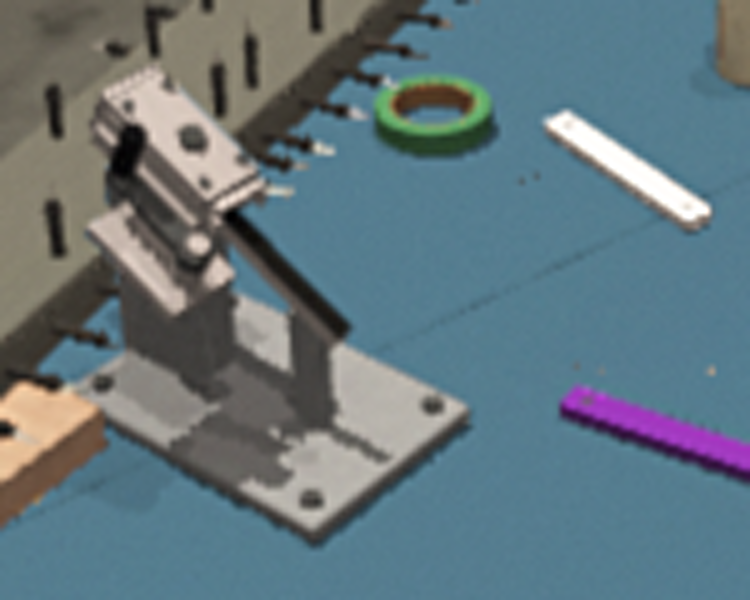

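c1 shows the light bar lying alone with no flanges, so that is the bar. It also shows the base plate corners at about (150,523), (358,470), (262,262) and (78,305), the hood top, and the clamp open with its black peg up. c2 shows the rail's lower end at about (347,328), the peg at (127,150) and the hood's front top edge from (213,207) to (262,183). Next I triangulate.

```bash
cat >> h.py <<'E'
def tri(obs):
    A=np.zeros((3,3));b=np.zeros(3)
    for n,uv in obs:
        c,d=ray(n,uv);P=np.eye(3)-np.outer(d,d);A+=P;b+=P@c
    X=np.linalg.solve(A,b);return X,[np.linalg.norm((np.eye(3)-np.outer(ray(n,u)[1],ray(n,u)[1]))@(X-ray(n,u)[0]))*1000 for n,u in obs]
E
python3 - <<'E'
from h import *
s=lambda u,v:(180+u/4.4-.4,145+v/4.4-.4); t=lambda u,v:(190+u/5-.4,175+v/5-.4)
C=[plane("scene",s(*p),.012) for p in((150,520),(358,467),(262,262),(76,305))]
D=[plane("side",t(*p),.012) for p in((315,537),(467,410))]
print("plate",np.round(C,4).tolist(),np.round(D,4).tolist())
for a,b in((0,1),(1,2),(2,3),(3,0)):
    d=C[b]-C[a];print(np.linalg.norm(d).round(3),np.degrees(np.arctan2(d[1],d[0])).round(1))
F={"railend":((238,362),(347,328)),"hoodFL":((168,213),(213,207)),"hoodFR":((226,203),(263,183)),"hoodBL":((120,78),(103,90)),"hoodBR":((188,66),(157,70)),"pegtop":((98,135),(130,130)),"bolt":((178,149),(194,139))}
for k,(a,b) in F.items():
    X,e=tri([("scene",s(*a)),("side",t(*b))]);print(k,X.round(4),np.round(e,1))
E
```

```text
plate [[0.5413, 0.1312, 0.012], [0.5121, 0.0085, 0.012], [0.6945, -0.0305, 0.012], [0.7224, 0.0886, 0.012]] [[0.5376, 0.1358, 0.012], [0.5126, 0.0095, 0.012]]
0.126 -103.3
0.186 -12.1
0.122 76.8
0.186 166.8
railend [0.5574 0.0599 0.0883] [1. 1.]
hoodFL [0.6354 0.0593 0.1423] [1.2 1.2]
hoodFR [0.6243 0.0272 0.1423] [1.8 1.8]
hoodBL [0.7042 0.0505 0.1914] [0.5 0.5]
hoodBR [0.6991 0.0087 0.1846] [1.7 1.7]
pegtop [0.6626 0.0857 0.1953] [0.5 0.5]
bolt [0.6565 0.0399 0.1673] [0.4 0.4]
```

```bash
cat >> h.py <<'E'
def go(P,phi=None):
    s=bot.get_state();R=Ro.from_quat(s["tcp_rot"]).as_matrix()
    d=R.T@(np.array(P)-s["tool_pos"])*100;now=np.degrees(np.arctan2(R[1,0],R[0,0]))
    t=0 if phi is None else (now-phi+180)%360-180
    print("t",round(s["clock"],2),"at",s["tool_pos"].round(4) if hasattr(s["tool_pos"],"round") else s["tool_pos"],"phi",now.round(2),"shift cm",d.round(2),"turn",round(t,1))
E
python3 -c "
from h import *
go((.507,-.253,.2),-29.3)"
```

```text
t 0.1 at [ 0.1966 -0.6453  0.2305] phi 16.95 shift cm [ 41.12 -28.47   3.09] turn 46.2
```

Emit:
step_arm(targets=[[[5,-3.5,0,6],[10,-7,0,12],[15,-10.5,0,18],[20.5,-14,0,25],[26,-18,0.5,32],[31,-21.5,1.5,38],[36,-25,2.5,43],[41.1,-28.5,3,46.2],[41.1,-28.5,3,46.2],[41.1,-28.5,3,46.2]]], grip=0, force=40)

```text
clock: 1.35
tool_pos: [0.5068, -0.2529, 0.2009]
tcp_rot: [0.968, -0.252, -0.0, 0.0]
ft_force: [-0.3, -0.7, 0.4]
opening: 0.505
finger_force: 0.0
```

Run:
```python
from h import *
m=bot.camera_model("wrist");im=bot.grab_frame("wrist");cv2.imwrite("pics/w1.png",im)
R=cv2.Rodrigues(np.array(m["rvec"]))[0];print(m["mtx"][0],(-R.T@np.array(m["tvec"]).reshape(3)).round(3),R[2].round(2));go((.507,-.253,.2),-29.3)
print(proj("wrist",[[.533,-.268,.01]],m))
```

```text
[325.1922621    0.         282.90166889] [ 0.57  -0.287  0.343] [-0.24  0.14 -0.96]
t 1.4 at [ 0.5061 -0.2542  0.2012] phi -29.28 shift cm [ 0.02 -0.15  0.12] turn 0.0
[[283.96045961 158.35182256]]
```

View pics/w1.png

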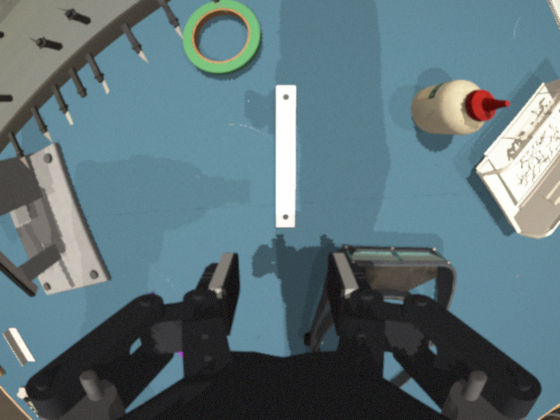

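The wrist view shows the bar at (276–296, 85–227), clean, with the tape at (221,35), the bottle at (450,105) and the visor at (400,270) to the right of the fingers.

Run:
```python
from h import *
im=cv2.imread("pics/w1.png");m=bot.camera_model("wrist")
k,l=cv2.connectedComponents((im.min(2)>150).astype(np.uint8));c=np.argwhere(l==l[158,286])[:,::-1]
W=np.array([plane("wrist",p,.01,m)[:2]*1000 for p in c],np.float32);r=cv2.minAreaRect(W);print(len(c),r)
for p in((345,248),(310,340),(221,35)):print(p,plane("wrist",p,.03,m).round(3))
a=r[2]+(90 if r[1][1]>r[1][0] else 0);a=(a+90)%180-90
g=np.array(r[0])/1000-.03*np.array([np.cos(np.radians(a)),np.sin(np.radians(a))]);print(a,g)
go((*g,.0025),a)
```

```text
2917 ((532.116943359375, -270.7725830078125), (21.405258178710938, 150.05450439453125), 60.593624114990234)
(345, 248) [ 0.421 -0.281  0.03 ]
(310, 340) [ 0.331 -0.193  0.03 ]
(221, 35) [ 0.671 -0.278  0.03 ]
-29.406375885009766 [ 0.50598217 -0.25604256]
t 1.4 at [ 0.5061 -0.2542  0.2012] phi -29.28 shift cm [ 0.09  0.15 19.87] turn 0.1
```

Emit:
step_arm(targets=[[[0.1,0.1,5,0],[0.1,0.1,10,0],[0.1,0.1,15,0],[0.1,0.1,18,0],[0.1,0.1,19.8,0],[0.1,0.1,19.8,0],[0.1,0.1,19.8,0]]])

```text
clock: 2.28
tool_pos: [0.507, -0.256, 0.0042]
tcp_rot: [0.967, -0.253, 0.0, 0.0]
ft_force: [-0.3, -0.7, 0.4]
opening: 0.497
finger_force: 0.0
```

Emit:
step_arm(targets=[[[0,0,0,0],[0,0,0,0],[0,0,0,0],[0,0,0,0],[0,0,0,0]]], grip=-1)

```text
clock: 2.9
tool_pos: [0.5076, -0.2552, 0.0045]
tcp_rot: [0.968, -0.253, 0.001, 0.0]
ft_force: [-0.3, 0.3, 6.5]
opening: 0.216
finger_force: 39.1
```

```bash
python3 -c "
from h import *
go((.507,-.2555,.2)); go((.513,.0705,.2),-12.7)"
```

```text
t 2.9 at [ 0.5076 -0.2552  0.0045] phi -29.28 shift cm [ -0.     0.06 -19.55] turn 0
t 2.9 at [ 0.5076 -0.2552  0.0045] phi -29.28 shift cm [-15.42 -28.67 -19.58] turn -16.6
```

Emit:
step_arm(targets=[[[0,0,-3,0],[0,0,-8,0],[0,0,-13,0],[-1,-2,-17,-2],[-4,-7,-19.5,-5],[-7,-12,-19.5,-8],[-10,-18,-19.5,-12],[-13,-24,-19.5,-15],[-15.4,-28.7,-19.5,-16.6],[-15.4,-28.7,-19.5,-16.6],[-15.4,-28.7,-19.5,-16.6]]])

```text
clock: 4.28
tool_pos: [0.5129, 0.0706, 0.1986]
tcp_rot: [0.994, -0.11, 0.0, 0.0]
ft_force: [-0.6, -0.8, -0.6]
opening: 0.217
finger_force: 39.7
```

Run:
```python
from h import *
import pickle
go((.513,.0705,.2),-12.7)
m=bot.camera_model("wrist");im=bot.grab_frame("wrist");cv2.imwrite("pics/w2.png",im)
pickle.dump(m,open("w2.pkl","wb"));print(bot.get_state()["finger_force"],bot.get_state()["opening"])
cv2.imwrite("pics/w2c.png",cv2.resize(im[0:300,130:530],None,fx=2,fy=2,interpolation=cv2.INTER_CUBIC))
u=np.array([.9755,-.2198,0]);M=np.array([.635,.043,.134]);print(proj("wrist",[M,M-.0847*u-[0,0,.047]],m))
```

```text
t 4.28 at [0.5129 0.0706 0.1986] phi -12.63 shift cm [ 0.01  0.01 -0.14] turn 0.1
39.66193914413452 0.21996115747474146
[[284.24252059  36.04348038]
 [283.80981498 158.23655123]]
```

View pics/w2c.png

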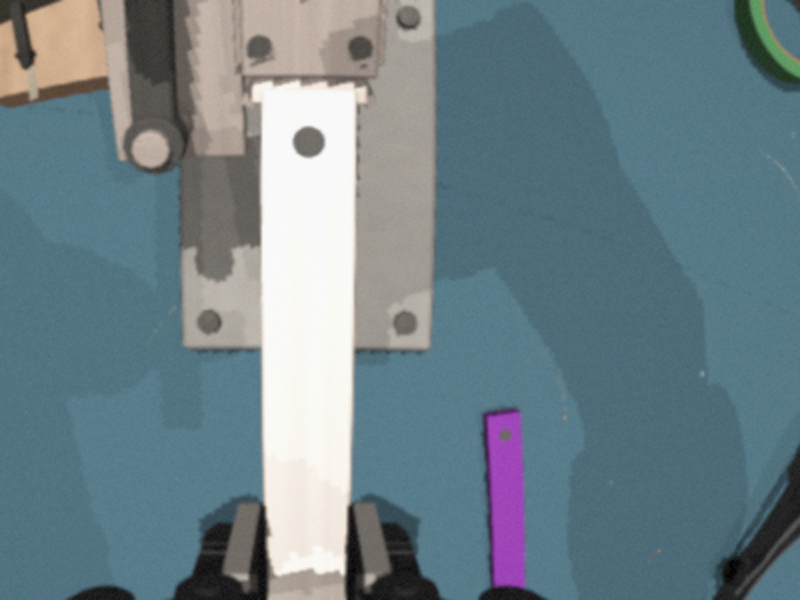

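w2c shows the held bar pointing straight at the mouth. The hood's front edge runs from (242,75) to (380,75) in the crop, with screws at (260,47) and (360,47). The plate's front corners are at (183,347) and (431,347), and its bolts at (210,321), (404,321) and (408,18). I'll check the lateral offset and yaw numerically.

Run:
```python
from h import *
import pickle
m=pickle.load(open("w2.pkl","rb"));f=lambda p,z:plane("wrist",(130+p[0]/2-.25,p[1]/2-.25),z,m)
s=bot.get_state();T=np.array(s["tool_pos"]);R=Ro.from_quat(s["tcp_rot"]).as_matrix()
for n,p,z in(("plFL",(183,347),.012),("plFR",(431,347),.012),("bFL",(210,321),.014),("bFR",(404,321),.014),("bBR",(408,18),.014),("hoodFL",(242,73),.148),("hoodFR",(380,75),.148),("scrL",(260,47),.152),("scrR",(360,47),.152),("barL",(262,95),.205),("barR",(355,95),.205),("barhole",(308,142),.205),("barL2",(263,450),.205),("barR2",(353,450),.205)):
    X=f(p,z);print(n,X.round(4),"tool",((R.T@(X-T))*1000).round(1))
```

```text
plFL [0.5428 0.1298 0.012 ] tool [ 15.8 -65.3 186.5]
plFR [0.5148 0.0046 0.012 ] tool [ 16.1  63.  186.6]
bFL [0.5528 0.1123 0.014 ] tool [ 29.5 -50.4 184.5]
bFR [0.5313 0.0162 0.014 ] tool [ 29.7  48.1 184.6]
bBR [ 0.6853 -0.0199  0.014 ] tool [187.8  49.3 184.6]
hoodFL [0.636  0.0629 0.148 ] tool [121.5 -20.5  50.6]
hoodFR [0.6266 0.0236 0.148 ] tool [121.   19.9  50.6]
scrL [0.6415 0.056  0.152 ] tool [128.4 -15.   46.6]
scrR [0.6353 0.028  0.152 ] tool [128.6  13.7  46.6]
barL [0.6145 0.0578 0.205 ] tool [101.7 -10.7  -6.4]
barR [0.6103 0.0392 0.205 ] tool [101.7   8.4  -6.4]
barhole [0.6024 0.0508 0.205 ] tool [91.5 -1.3 -6.4]
barL2 [0.5402 0.0749 0.205 ] tool [ 25.4 -11.   -6.5]
barR2 [0.5358 0.0555 0.205 ] tool [25.4  8.8 -6.4]
```

Emit:
step_arm(targets=[[[0,0.05,2,0],[0,0.05,4,0],[0,0.05,6,0],[0,0.05,7.5,0],[0,0.05,8.3,0],[0,0.05,9,0],[0,0.05,9.7,0],[0,0.05,10.2,0],[0,0.05,10.2,0]]], force=30)

```text
clock: 5.45
tool_pos: [0.513, 0.0704, 0.0961]
tcp_rot: [0.994, -0.11, -0.0, 0.0]
ft_force: [-3.0, -1.3, 1.7]
opening: 0.215
finger_force: 39.6
```

Emit:
step_arm(targets=[[[0,0,0.6,0],[0,0,1.2,0],[0,0,1.7,0],[0,0,2.1,0],[0,0,2.1,0]]])

```text
clock: 6.08
tool_pos: [0.513, 0.0706, 0.075]
tcp_rot: [0.994, -0.11, -0.0, 0.0]
ft_force: [0.4, -1.0, 1.6]
opening: 0.219
finger_force: 37.4
```

Run:
```python
from h import *
s=bot.get_state();print(s["ft_force"],s["tool_pos"],s["finger_force"])
a=bot.grab_frame("side");w=bot.grab_frame("wrist")
A=cv2.resize(a[170:290,180:300],(480,480),interpolation=cv2.INTER_CUBIC)
cv2.imwrite("pics/c3.png",np.hstack([A,cv2.resize(w[0:320,180:393],(320,480))]))
```

```text
[ 0.4189942  -0.99610943  1.59812009] [0.5129884  0.07060517 0.07500383] 37.368221282958984
```

View pics/c3.png

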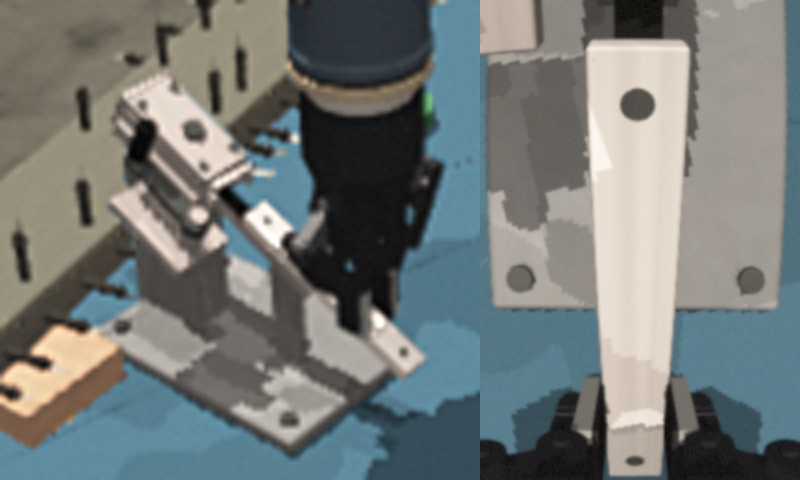

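c3 shows the bar pitched to the rail, its nose centred on the black rail (nose centre ≈638, rail centre ≈639). I'll settle it a little lower, then slide it up the slope.

Emit:
step_arm(targets=[[[0,0,0.25,0],[0,0,0.5,0],[0,0,0.5,0]]])

```text
clock: 6.55
tool_pos: [0.5132, 0.0705, 0.0704]
tcp_rot: [0.994, -0.11, 0.0, -0.0]
ft_force: [0.1, -1.2, 5.3]
opening: 0.212
finger_force: 37.0
```

Emit:
step_arm(targets=[[[0.89,0,-0.45,0],[1.78,0,-0.91,0],[2.67,0,-1.36,0],[3.56,0,-1.82,0],[4.45,0,-2.27,0],[4.9,0,-2.5,0],[4.9,0,-2.5,0]]])

```text
clock: 7.42
tool_pos: [0.5564, 0.0603, 0.0943]
tcp_rot: [0.994, -0.11, -0.005, 0.0]
ft_force: [-12.6, 3.0, 7.8]
opening: 0.211
finger_force: 37.6
```

Run:
```python
from h import *
s=bot.get_state();print(s["ft_force"],s["tool_pos"],s["torque"])
m=bot.camera_model("wrist");w=bot.grab_frame("wrist");a=bot.grab_frame("side")
A=cv2.resize(a[170:290,180:300],(480,480),interpolation=cv2.INTER_CUBIC)
cv2.imwrite("pics/c4.png",np.hstack([A,cv2.resize(w[0:320,180:393],(320,480))]))
```

```text
[-12.598075     2.99245866   7.78781557] [0.55636887 0.06035    0.09434189] [0.33647339 2.56974765 0.01144699]
```

View pics/c4.png

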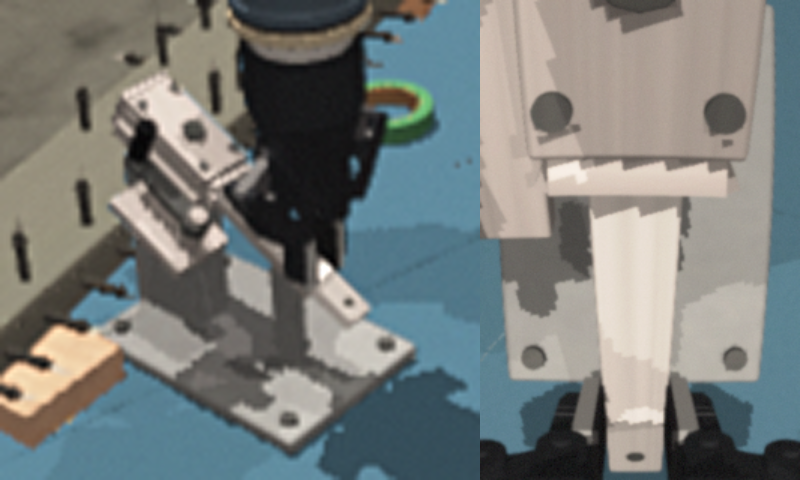

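c4 shows the bar's nose inside the mouth and straight. The resistance fits rubber friction from pressing down (normal about 13 N, along-slope about 8 N), so I'll ease off the normal and carry on.

Emit:
step_arm(targets=[[[-0.15,0,-0.3,0],[-0.15,0,-0.3,0],[0.3,0,-0.53,0],[0.74,0,-0.75,0],[1.19,0,-0.98,0],[1.19,0,-0.98,0]]])

```text
clock: 8.28
tool_pos: [0.5732, 0.057, 0.1053]
tcp_rot: [0.994, -0.11, 0.0, -0.0]
ft_force: [-0.1, -0.0, -0.9]
opening: 0.214
finger_force: 36.7
```

Emit:
step_arm(targets=[[[0.18,0,-0.09,0],[0.36,0,-0.18,0],[0.53,0,-0.27,0],[0.71,0,-0.36,0],[0.89,0,-0.45,0],[0.89,0,-0.45,0]]])

```text
clock: 9.02
tool_pos: [0.5785, 0.0557, 0.1085]
tcp_rot: [0.994, -0.11, -0.003, 0.0]
ft_force: [-7.1, 2.3, -3.7]
opening: 0.215
finger_force: 36.4
```

Emit:
step_arm(targets=[[[0.13,0,-0.07,0],[0.27,0,-0.14,0],[0.4,0,-0.2,0],[0.53,0,-0.27,0],[0.53,0,-0.27,0]]])

```text
clock: 9.65
tool_pos: [0.5785, 0.0554, 0.1091]
tcp_rot: [0.994, -0.109, -0.008, 0.001]
ft_force: [-18.3, 4.7, -9.3]
opening: 0.216
finger_force: 35.9
```

The force along the slope rises to about 21 N while the tool stays put, so the bar is against the stop. I'll relax most of the push, then release.

Emit:
step_arm(targets=[[[-0.2,0,0.1,0],[-0.4,0,0.2,0],[-0.55,0,0.28,0],[-0.55,0,0.28,0]]])

```text
clock: 10.15
tool_pos: [0.5786, 0.0557, 0.1085]
tcp_rot: [0.994, -0.11, -0.002, 0.0]
ft_force: [-6.6, 1.9, -4.0]
opening: 0.218
finger_force: 36.4
```

Emit:
step_arm(targets=[[[0,0,0,0],[0,0,0,0],[0,0,0,0]]], grip=-0.1)

```text
clock: 10.52
tool_pos: [0.5815, 0.0552, 0.1098]
tcp_rot: [0.994, -0.11, 0.001, -0.0]
ft_force: [0.2, 0.4, -0.2]
opening: 0.451
finger_force: 0.0
```

Emit:
step_arm(targets=[[[0,0,-2,0],[-1,0,-5,0],[-2,0,-9,0],[-2,0,-11,0],[-2,0,-11,0]]])

```text
clock: 11.15
tool_pos: [0.5625, 0.0597, 0.2213]
tcp_rot: [0.994, -0.11, 0.002, -0.001]
ft_force: [-0.0, 0.1, -0.4]
opening: 0.45
finger_force: 0.0
```

Run:
```python
from h import *
import pickle
go((.66,.086,.25),-12.6)
m=bot.camera_model("wrist");im=bot.grab_frame("wrist");cv2.imwrite("pics/w5.png",im)
pickle.dump(m,open("w5.pkl","wb"))
```

```text
t 11.15 at [0.5625 0.0597 0.2213] phi -12.66 shift cm [ 8.95 -4.7  -2.83] turn -0.1
```

View pics/w5.png

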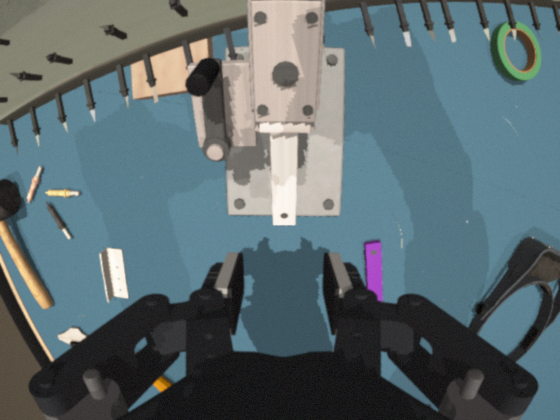

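w5 shows the bar lying straight in the slot with its tail end at (284,224), the hood front at row 123, the pivot knob at (214,147), and the peg from its top at about (210,65) to its foot at about (196,85). I'll compute how much bar is exposed and the peg position.

```bash
cat >> h.py <<'E'
ph=np.radians(-12.63);U=np.array([np.cos(ph),np.sin(ph),0]);Y=np.array([-U[1],U[0],0]);Z=np.array([0,0,1.])
a_=np.radians(27);SX=np.cos(a_)*U+np.sin(a_)*Z;SZ=-np.sin(a_)*U+np.cos(a_)*Z
M=np.array([.5129,.0706,0])+.1282*U+.0005*Y;M[2]=.134
def S(x,y,z):return M+x*SX+y*Y+z*SZ
def sl(P):d=np.array(P)-M;return np.array([d@SX,d@Y,d@SZ])
def splane(n,uv,h,m=None):
    c,d=ray(n,uv,m);return sl(c+d*((M+h*SZ-c)@SZ)/(d@SZ))*1000
def peg(t):return S(-.02+.06*np.cos(t),.048-.06*np.sin(t),.0315)
E
python3 - <<'E'
from h import *
import pickle
m=pickle.load(open("w5.pkl","rb"))
print("M",M)
for n,p,h in(("tailtop",(284,224.5),.005),("tailL",(273,224),.005),("tailR",(296,224),.005),("hoodF",(257.5,122),.0155),("hoodF",(315,122),.0155),("knob",(215,152),.0155),("pegtop",(210,67),.0475)):print(n,splane("wrist",p,h,m).round(1))
print(proj("wrist",[S(.04,.048,.0475),S(.04,.048,.0155),S(-.02,.048,.0155)],m).round(0))
s=lambda u,v:(180+u/4.4-.4,145+v/4.4-.4); t=lambda u,v:(190+u/5-.4,175+v/5-.4)
print(sl(tri([("scene",s(98,135)),("side",t(130,130))])[0])*1000)
E
```

```text
M [0.6381072  0.04305643 0.134     ]
tailtop [-107.2   -0.4    5. ]
tailL [-106.6    9.3    5. ]
tailR [-106.6  -11.1    5. ]
hoodF [-0.8 17.1 15.5]
hoodF [ -0.7 -20.7  15.5]
knob [-23.9  48.4  15.5]
pegtop [48.8 37.2 47.5]
[[192.  84.]
 [204.  66.]
 [215. 147.]]
[40.8148827  46.92375922 47.95559222]
```

About 107 mm is exposed, so the stop sits about 43 mm in, which is consistent with the bar being home. Next is the peg.

Run:
```python
from h import *
p=peg(0);print(p,sl(p)*1000);go(p+[0,0,.045],-12.63);go(p-[0,0,.005],-12.63)
for t in np.linspace(0,1.65,12):
    dx=6*(np.cos(t)-1);print([round(dx*.891,2),round(6*np.sin(t),2),round(-dx*.454,2),0],end=",")
```

```text
[0.66942579 0.08522896 0.18022633] [40.  48.  31.5]
t 11.2 at [0.5618 0.0596 0.2199] phi -12.66 shift cm [ 9.94 -4.85 -0.51] turn -0.0
t 11.2 at [0.5618 0.0596 0.2199] phi -12.66 shift cm [ 9.93 -4.85  4.49] turn -0.0
[np.float64(0.0), np.float64(0.0), np.float64(-0.0), 0],[np.float64(-0.06), np.float64(0.9), np.float64(0.03), 0],[np.float64(-0.24), np.float64(1.77), np.float64(0.12), 0],[np.float64(-0.53), np.float64(2.61), np.float64(0.27), 0],[np.float64(-0.93), np.float64(3.39), np.float64(0.48), 0],[np.float64(-1.43), np.float64(4.09), np.float64(0.73), 0],[np.float64(-2.02), np.float64(4.7), np.float64(1.03), 0],[np.float64(-2.69), np.float64(5.2), np.float64(1.37), 0],[np.float64(-3.41), np.float64(5.59), np.float64(1.74), 0],[np.float64(-4.18), np.float64(5.85), np.float64(2.13), 0],[np.float64(-4.97), np.float64(5.98), np.float64(2.53), 0],[np.float64(-5.77), np.float64(5.98), np.float64(2.94), 0],
```

Emit:
step_arm(targets=[[[2,-1,-1.5,0],[5,-2.5,-2,0],[8,-4,-2,0],[9.9,-4.9,-1,0],[9.9,-4.9,-0.5,0],[9.9,-4.9,1.5,0],[9.9,-4.9,3,0],[9.9,-4.9,4.4,0],[9.9,-4.9,4.4,0],[9.9,-4.9,4.4,0]]])

```text
clock: 12.45
tool_pos: [0.669, 0.0858, 0.176]
tcp_rot: [0.994, -0.11, 0.0, -0.0]
ft_force: [-0.0, 0.3, 0.1]
opening: 0.452
finger_force: 0.0
```

Emit:
step_arm(targets=[[[0,0,0,0],[0,0,0,0],[0,0,0,0],[0,0,0,0]]], grip=-1, force=20)

```text
clock: 12.95
tool_pos: [0.6688, 0.084, 0.1763]
tcp_rot: [0.994, -0.111, 0.0, 0.001]
ft_force: [-1.5, -5.6, 4.5]
opening: 0.154
finger_force: 21.5
```

The peg is gripped (13 mm opening). Now the swing along the arc.

Emit:
step_arm(targets=[[[-0.06,0.9,0.03,0],[-0.24,1.77,0.12,0],[-0.53,2.61,0.27,0],[-0.93,3.39,0.48,0],[-1.43,4.09,0.73,0],[-2.02,4.7,1.03,0],[-2.69,5.2,1.37,0],[-3.41,5.59,1.74,0],[-4.18,5.85,2.13,0],[-4.97,5.98,2.53,0],[-5.6,5.98,2.85,0],[-5.6,5.98,2.85,0]]])

```text
clock: 14.45
tool_pos: [0.5994, 0.0384, 0.1467]
tcp_rot: [0.994, -0.111, -0.001, 0.001]
ft_force: [-3.4, -1.7, 4.4]
opening: 0.153
finger_force: 24.3
```

Run:
```python
from h import *
s=bot.get_state();d=sl(s["tool_pos"])*1000;print(d,s["ft_force"],sl(peg(1.57)-[0,0,.005])*1000)
```

```text
[-26.95565088 -13.02692008  27.98831102] [-3.41567821 -1.73748023  4.42630064] [-22.2221729  -11.99998098  27.04496738]
```

Emit:
step_arm(targets=[[[0,0,0,0],[0,0,0,0],[0,0,0,0]]], grip=-0.2)

```text
clock: 14.82
tool_pos: [0.6009, 0.0397, 0.1467]
tcp_rot: [0.994, -0.11, -0.0, 0.0]
ft_force: [0.6, -0.3, 0.1]
opening: 0.401
finger_force: 0.0
```

Emit:
step_arm(targets=[[[0,0,-2,0],[0,0,-5,0],[-2,0,-8,0],[-4,0,-9,0],[-4,0,-9,0]]])

```text
clock: 15.45
tool_pos: [0.5608, 0.049, 0.2374]
tcp_rot: [0.994, -0.11, 0.0, -0.0]
ft_force: [0.1, -0.2, -0.2]
opening: 0.397
finger_force: 0.0
```

Run:
```python
from h import *
import pickle
go((.5,.06,.25))
m=bot.camera_model("wrist");im=bot.grab_frame("wrist");pickle.dump(m,open("w6.pkl","wb"));cv2.imwrite("pics/w6f.png",im)
cv2.imwrite("pics/w6.png",cv2.resize(im[0:280,150:420],None,fx=2,fy=2,interpolation=cv2.INTER_CUBIC))
```

```text
t 15.45 at [0.5608 0.049  0.2374] phi -12.59 shift cm [-6.17  0.25 -1.26] turn 0
```

View pics/w6.png

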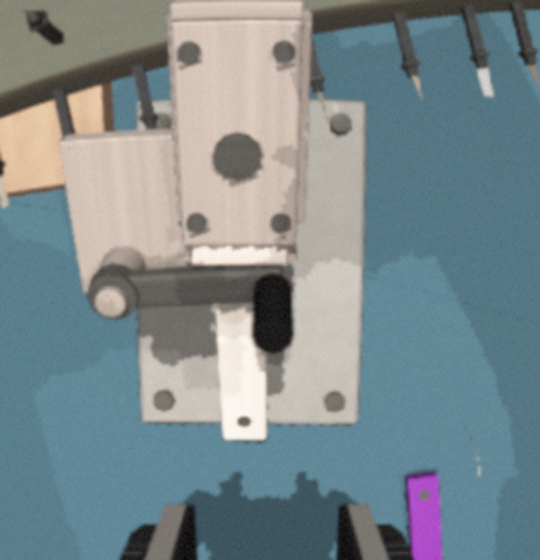

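w6 shows the clamp arm across the bar, the peg from (272,285) to (272,345), and the bar's tail at (243,438). I'll check the angle and that the bar stayed put.

Run:
```python
from h import *
import pickle
m=pickle.load(open("w6.pkl","rb"));f=lambda p:(150+p[0]/2-.25,p[1]/2-.25)
print("tail",splane("wrist",f((243,440)),.005,m).round(1))
for n,p,h in(("armU1",(140,268),.0155),("armU2",(250,267),.0155),("armL1",(145,308),.0155),("armL2",(250,303),.0155),("pegtop",(272,333),.0475)):print(n,splane("wrist",f(p),h,m).round(1))
for t in(1.3,1.4,1.5,1.57):print(t,((proj("wrist",[S(-.02+.06*np.cos(t),.048-.06*np.sin(t),.0475)],m)-[150,0])*2).round(0))
```

```text
tail [-107.9    0.5    5. ]
armU1 [-9.5 35.6 15.5]
armU2 [-9.8 -4.6 15.5]
armL1 [-27.1  35.6  15.5]
armL2 [-25.4  -4.3  15.5]
pegtop [-16.5 -12.3  47.5]
1.3 [[264. 300.]]
1.4 [[268. 316.]]
1.5 [[270. 331.]]
1.57 [[270. 341.]]
```

The angle reads 1.5–1.57, a little close to the limit. I'll re-grip the peg and press against the end stop to feel it.

Emit:
step_arm(targets=[[[2,0,0,0],[4.2,0,1,0],[4.2,0,4,0],[4.2,0,7,0],[4.2,0,8.8,0],[4.2,0,8.8,0],[4.2,0,8.8,0]]])

```text
clock: 16.38
tool_pos: [0.6033, 0.0392, 0.1491]
tcp_rot: [0.994, -0.11, 0.0, 0.0]
ft_force: [0.5, -0.0, -0.8]
opening: 0.399
finger_force: 0.0
```

Emit:
step_arm(targets=[[[0,0,0,0],[0,0,0,0],[0,0,0,0],[0,0,0,0]]], grip=-1, force=40)

```text
clock: 16.88
tool_pos: [0.6029, 0.0377, 0.1498]
tcp_rot: [0.994, -0.111, 0.0, 0.001]
ft_force: [-1.0, -4.0, 2.6]
opening: 0.142
finger_force: 39.0
```

Emit:
step_arm(targets=[[[-0.2,0,0.1,0],[-0.4,0,0.2,0],[-0.6,0,0.3,0],[-0.8,0,0.4,0],[-0.8,0,0.4,0]]])

```text
clock: 17.5
tool_pos: [0.5998, 0.0384, 0.1482]
tcp_rot: [0.994, -0.111, 0.005, 0.0]
ft_force: [7.7, -8.1, 10.1]
opening: 0.14
finger_force: 39.9
```

The tool is now blocked at about 14 N, so the clamp is against its end stop. Release and retreat.

Emit:
step_arm(targets=[[[0.4,0,-0.2,0],[0.4,0,-0.2,0]]])

```text
clock: 17.75
tool_pos: [0.5999, 0.0382, 0.1483]
tcp_rot: [0.994, -0.111, 0.001, 0.001]
ft_force: [-0.5, -5.2, 5.6]
opening: 0.147
finger_force: 39.6
```

Emit:
step_arm(targets=[[[0,0,0,0],[0,0,0,0],[0,0,0,0]]], grip=-0.2)

```text
clock: 18.12
tool_pos: [0.599, 0.0406, 0.1471]
tcp_rot: [0.994, -0.11, 0.0, -0.0]
ft_force: [0.1, 0.2, -0.2]
opening: 0.399
finger_force: 0.0
```

Emit:
step_arm(targets=[[[0,0,-2,0],[0,0,-5,0],[-2,0,-8,0],[-4,0,-9,0],[-4,0,-9,0],[-4,0,-9,0]]])

```text
clock: 18.88
tool_pos: [0.5598, 0.0489, 0.2362]
tcp_rot: [0.994, -0.11, -0.0, 0.0]
ft_force: [-0.6, -0.6, 0.5]
opening: 0.401
finger_force: 0.0
```

Run:
```python
from h import *
m=bot.camera_model("wrist");im=bot.grab_frame("wrist");s=bot.get_state();print(s["clock"],s["ft_force"],s["tool_pos"])
# black peg blob near predicted position
p=proj("wrist",[S(-.02,-.012,.0475)],m)[0]
k,l,st,c=cv2.connectedComponentsWithStats((im.max(2)<28).astype(np.uint8))
for i in range(1,k):
    if np.hypot(*(c[i]-p))<25 and st[i,4]>60: print(p,st[i],c[i])
x0,y0=[int(v) for v in proj("wrist",[S(-.107,0,.005)],m)[0]]
col=(im[y0-15:y0+20,x0-6:x0+7].min(2)>150).mean(1);e=y0-15+np.where(col>.5)[0].max()+.5
print("tail",splane("wrist",(x0,e),.005,m))
for t in(1.4,1.5,1.57):print(t,proj("wrist",[S(-.02+.06*np.cos(t),.048-.06*np.sin(t),.0475)],m))
```

```text
18.925 [-0.17289149  0.50200605 -0.67616976] [0.55995628 0.04882585 0.236084  ]
[284.68889654 169.39900122] [277 141  17  29 233] [284.93991416 153.07725322]
tail [-108.52285865    0.26548173    5.        ]
1.4 [[283.37178841 156.48644787]]
1.5 [[284.47958014 164.1119426 ]]
1.57 [[284.68912451 169.34016564]]
```

Run:
```python
from h import *
import pickle
for n,q in(("w5","w5"),("w6f","w6")):
    im=cv2.imread(f"pics/{n}.png");m=pickle.load(open(q+".pkl","rb"))
    x0,y0=[int(v) for v in proj("wrist",[S(-.107,0,.005)],m)[0]]
    col=(im[y0-15:y0+20,x0-6:x0+7].min(2)>150).mean(1);e=y0-15+np.where(col>.5)[0].max()+.5
    print(n,"tail",splane("wrist",(x0,e),.005,m))
    k,l,st,c=cv2.connectedComponentsWithStats((im.max(2)<28).astype(np.uint8));p=proj("wrist",[S(-.02,-.012,.0475)],m)[0]
    for i in range(1,k):
        if np.hypot(*(c[i]-p))<25 and st[i,4]>60: print(p,st[i],c[i])
```

```text
w5 tail [-108.44662669    0.4503427     5.        ]
w6f tail [-107.5807865     0.68461646    5.        ]
[285.24014514 170.61804028] [278 139  17  30 239] [286.09623431 150.9958159 ]
```

The bar hasn't moved (tail at -107.6 to -108.5 mm in every view) and the clamp is at its stop.

```bash
python3 -c "
from rig import bot
print(bot.hand_in())"
```

```text
the job is handed in; nothing more can be done
None
```

I loaded the bar and pushed it home against the hidden stop about 43 mm in, swung the clamp to its end stop, and handed the job in at about 19 s of the 54 s; the hand-in returned no verdict.

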